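Centre-punch the drill spot on a bracket blank

TASK

Take the centre punch out of its wooden stand, set its point in the round recess of the clamped bracket blank (not the square one) and press straight down just until its hidden spring snaps, without leaning on it any harder. Then put the punch back upright in the stand, seated on its collar, and let go; leave the turntable's things alone.

Things in the scene. Friction and masses are not known exactly. Their poses are not given: they have to be found in the camera images.
- punch: Steel centre punch, 125 mm long, 0.15 to 0.22 kg, upright in the stand at the start. Origin on its axis at the end of its point as if fully screwed out; z up along the axis. Collar 30 mm across at z = 55 to 63 mm; below it a 16 mm barrel to z = 34, tapered to 11 mm at z = 30, then an 8 mm brass nose to z = 14 and a 6 mm round-ended point, whose end really lies anywhere from z = 0 to 11 mm, unmeasured.
- punch_grip (a point): Where to grip: middle of the 16 mm round barrel above the collar, on the axis at z = 86 mm in the punch's frame. The barrel is free from z = 63 to 116 mm, with an 18 mm head above it to 125 mm.
- nose_collar (a point): Point on the axis in the brass nose: at z = 20 mm in the punch's frame while cocked, 26 to 27 mm once snapped. Pushing the nose up into the barrel takes about 2 N at first, about 8 N at 2 to 4 mm of travel, then less and less; at 5 to 6 mm the spring snaps over, resistance vanishes and the nose stays drawn in, with a hard stop at 7 mm of travel. Released earlier it springs back out.
- stand: Fixed wooden block, 80 x 80 mm and 70 mm high, origin at the centre of its underside, z up. A vertical through hole 22 mm wide with a 2 mm chamfer in the middle holds the punch, whose collar rests on the block's top; the punch's origin is then 15 mm above the worktop.
- stand_mouth (a point): Centre of the hole's mouth on the top face of the stand, 70 mm above the worktop.
- jig: Fixed plywood board 150 x 80 x 18 mm, origin under its centre, bearing an aluminium bracket blank 120 x 46 x 6 mm (face 24 mm above the worktop) held by low dark straps over its ends (to 32 mm). The blank has two recesses 3 mm deep: a round one 12 mm across at x = -35 mm, a square one of 14 mm at x = +35 mm. More than about 20 N from the punch would spoil the blank.
- spot (a point): Centre of the floor of the round recess, 21 mm above the worktop: the spot to punch.
- turntable: Fixed grey plastic turntable, 230 mm across, top 22 mm above the worktop; origin at the centre of its underside.
- jar: Glass jar of lollipop sticks on the turntable, 72 mm across, 85 mm high (sticks to 115 mm); origin at the centre of its underside. Leave alone.
- brush_rest: Blue ridged brush rest on the turntable, 80 x 34 x 19 mm, origin under its centre. Leave alone.
- sharpener: Small red pencil sharpener on the turntable, 26 x 16 x 14 mm, origin under its centre. Leave alone.
- pots: Stack of empty yellow paint pots on the turntable, 58 mm across, 58 mm high, origin under its centre. Leave alone.
There are look-alikes about, which are no part of the job. Of the things that look like the punch, the smallest one is meant.

How it is judged:
By the outcome, as a careful person would: the job done as asked, in the order asked, and still so for the second after the job is handed in, with the robot touching nothing.
It also fails if it takes over 54 s, if anything falls off the work surface, if the arm or the gripper's body presses on something with over 40 N, if the wrist force passes 120 N, or if a joint passes its speed limit or range.

ROBOT

A 6-joint arm with a two-finger parallel gripper is mounted at the origin on the work surface. World frame = base frame: x ahead of the robot, y to its left, z up, the work surface at z = 0. Lengths are in m, angles in rad, forces in N, time in s.
With the tool pointing down it reaches from about 0.3 to 0.775 m from the base axis. Payload 14.6 kg.
Tool frame: the origin (TCP) lies on the centre line of the jaws, within the pads' length; the fingertips stand 19 mm ahead of it and the grasp point (between the pads) is the TCP; z points along the fingers, y is the direction in which the jaws open and shut (so a half turn about z gives the same grasp; the last joint's range is limited). The gripper opens to 94 mm and grips with 3 to 60 N. Pads are 16 mm wide; open, the fingers measure 119 mm over their backs; the gripper's body (75 mm by 177 mm) begins 78 mm behind the grasp point.
Start: joints at [1.153, 0.3, 1.521, -0, 1.321, -0.067], TCP at [0.189, 0.516, 0.224] pointing down, gripper open.
Joint ranges: [-3.03, 3.03], [-0.79, 2.21], [0.23, 2.52], [-1.04, 4.18], [0, 3.07], [-2.55, 2.55]. Speed limits (rad/s): [2.22, 2.22, 2.57, 3.14, 3.14, 3.14].

INTERFACE

Orientations are given as [roll, pitch, yaw] about the fixed x, y, z axes, in that order (R = Rz(yaw) Ry(pitch) Rx(roll)).
In Python, from station import ctrl gives the robot as it stands. The module is installed in compiled form; this text tells all that it offers.
- The arm moves only by the shell command python3 -m creep 'ROWS' [FORCE]. ROWS is a JSON object of lists of equal length, an entry for each row: "translation": the shift along the world's x, y, z in mm, a list of three; "yaw": the turn about the world's z in rad; "gripper": the closure in counts, from 0 (fully open) to 255 (shut). A call has 1 to 5 rows; each row is the pose to reach, as a shift and turn from the pose measured when the call began; what a row does not reach only later rows make up. A row lasts 1/12 s, in which the tool goes at most 41.7 mm and 7.16 degrees, less where a joint would pass 70% of its speed; a pose out of reach is approached as far as the arm can. A call with a gripper value outside its range is refused whole. The fingers move at their own pace and stop on an object; FORCE is the grip in N (left out, the last holds). Time passes only in rows, so rows that repeat a pose let the fingers close. It gives the time, the measured TCP pose, the force and the opening at its end, in the units of the state.
- ctrl.get_obs(): the state, without advancing time (a new reading comes with each control period).
- ctrl.camera(name): name is "side" or "top" or "wrist"; returns a dict with "pixels" (420x560x3 uint8, red, green, blue), "depth" (420x560 float32, m along the optical axis (not along the pixel's ray), 0 where there is no reading), "fx", "fy", "cx", "cy" (pixels), "R" (3x3) and "t" (3): a world point X has camera coordinates R X + t; the wrist camera has in their place "tool_from_camera" (4x4, takes a point from camera to tool coordinates, whose origin is the TCP and whose axes are the flange's). Camera axes: x right, y down, z forward; pixel columns grow to the right and rows downward; lengths in m; the calibration is good to about 2 mm. A picture is of the moment at which its call begins: read the wrist's pose just before it.
- ctrl.hand_in(): hands the job in, once; it reports no verdict.
The state is a dict: "time_s": time; "qpos": joint angles; "joint_vel": joint speeds; "tau": joint torques, N m; "ee_pos": TCP position; "eef_rot": TCP orientation; "force": force on the tool from outside, world axes, zero at the start; "moment": the same for the moment, N m; "grip_width": finger opening in m.
Only numpy, scipy, OpenCV 4.12 (cv2) and the standard library are available. Lean on these libraries where they do the work, as an engineer would, in place of code of your own. Each camera call takes 0.05 s, during which the arm holds its last target. There are 200 camera calls.

## Working session

There is one attempt and no reset: what is moved stays moved. The work goes in short steps, Python scripts to look and compute and a shell command to move; the robot and the scene stay as the last step left them, time stands still between calls to the robot, and variables do not carry over. Pictures are saved under pics/ and viewed, about 8 in all and at most 12, crops included, and the job is handed in when it is done.

```bash
mkdir -p pics
cat > h.py <<'E'
import numpy as np, cv2
from station import ctrl
def snap(n,save=None):
    o=ctrl.get_obs(); c=ctrl.camera(n)
    if save: cv2.imwrite('pics/'+save,c['pixels'][:,:,::-1])
    return o,c
def pts(c):
    "world xyz per pixel from depth (fixed cams)"
    d=c['depth'];v,u=np.indices(d.shape)
    P=np.stack([(u-c['cx'])/c['fx']*d,(v-c['cy'])/c['fy']*d,d],-1)
    return (P-c['t'])@np.array(c['R'])
def ray(c,u,v,z):
    R=np.array(c['R']);t=np.array(c['t']);o=-R.T@t
    r=R.T@np.array([(u-c['cx'])/c['fx'],(v-c['cy'])/c['fy'],1]);return o+r*(z-o[2])/r[2]
E
python3 - <<'E'
from h import *
o,c=snap('top','top.png');print(o); P=pts(c);np.savez('top.npz',P=P,**c)
o,c=snap('side','side.png');np.savez('side.npz',**c)
print(c['R'],c['t'])
E
```

```text
{'time_s': 0.0, 'qpos': array([ 1.15341696e+00,  3.00513481e-01,  1.52160516e+00,  3.34055214e-06,
        1.32071592e+00, -6.65900954e-02]), 'joint_vel': array([-0.00203709, -0.00048542, -0.00049958,  0.00139345,  0.00011003,
        0.00050795]), 'tau': array([ 1.77947327e-04, -5.31790280e+01, -3.52749324e+01,  7.08754733e-02,
        2.42581952e-02, -9.21481796e-05]), 'ee_pos': array([0.18889492, 0.51627378, 0.22385289]), 'eef_rot': array([-3.14035371e+00, -8.58662476e-05,  2.79080250e+00]), 'force': array([ 0.59456156, -0.57967856, -0.81307906]), 'moment': array([-0.00070751, -0.04504635, -0.04013339]), 'grip_width': 0.0939674253445505}
[[-0.9258954  -0.37757922 -0.01231432]
 [-0.18929268  0.49189747 -0.84982654]
 [ 0.32693423 -0.78451948 -0.52691859]] [0.52679531 0.16589583 0.60685088]
```

View pics/top.png

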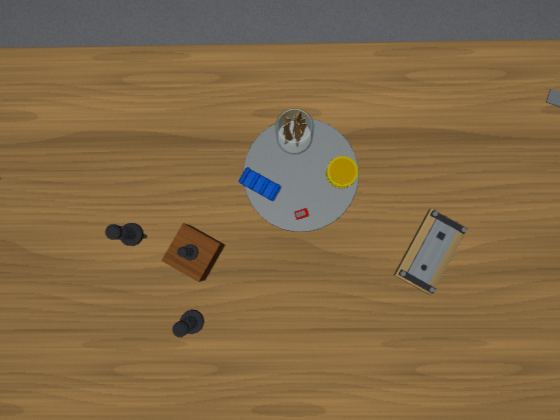

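View pics/side.png

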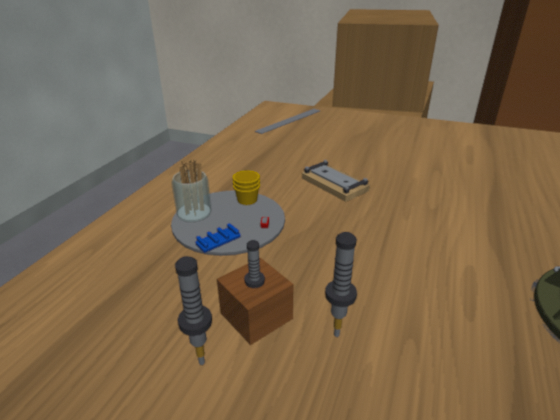

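The look-alikes for the punch are in the stand at top px (188,252) / side (254,262), a larger one loose at top (128,234) / side (344,285), and another larger one loose at top (190,322) / side (193,310). The smallest is the one in the stand. The blank is at top (433,250), with a round recess near (424,267) and a square one near (441,236).

Run:
```python
from h import *
c=dict(np.load('top.npz'));P=c['P'];img=c['pixels'];s=dict(np.load('side.npz'))
print('R',c['R'],'f',c['fx'],c['cx'],c['cy'],'campos',-c['R'].T@c['t'])
# stand top face by height + colour
z=P[...,2]
v,u=np.indices(z.shape)
box=(u>150)&(u<235)&(v>210)&(v<295)
def rect(m,zz,name):
    k=cv2.findContours(m.astype(np.uint8),0,1)[0];k=max(k,key=cv2.contourArea)
    q=np.array([ray(c,a,b,zz)[:2] for a,b in k[:,0]],np.float32)
    print(name,cv2.minAreaRect(q))
rect(box&(z>.06)&(z<.5),.07,'stand(+punch)')
m=box&(abs(z-.07)<.006);rect(m,.07,'stand top')
m=box&(z>.125);print('head n',m.sum(),'mean px',u[m].mean(),v[m].mean(),'z',np.median(z[m]),'xy',ray(c,u[m].mean(),v[m].mean(),.140))
box2=(u>385)&(u<475)&(v>200)&(v<300)
print('jig z',np.percentile(z[box2],[1,50,90,99]))
g=cv2.cvtColor(img,cv2.COLOR_RGB2GRAY)
rect(box2&(z>.011),.022,'jig')
# recesses: dark blobs within blank
hsv=cv2.cvtColor(img,cv2.COLOR_RGB2HSV)
d=(box2&(g<80)).astype(np.uint8)
n,l,st,ce=cv2.connectedComponentsWithStats(d)
for i in range(1,n):
    if st[i,4]>10: print(st[i],ce[i],ray(c,*ce[i],.0225),ray(c,*ce[i],.024))
A=cv2.resize(img[205:300,385:480],(400,400),interpolation=2);B=cv2.resize(img[200:340,100:240],(400,400),interpolation=2)
cv2.imwrite('pics/crop.png',np.hstack([A,B])[:,:,::-1])
# head in side view: two-view check
for zz in (.14,):
    print('side head ray',ray(s,253,245,zz))
```

```text
R [[-0.00482785 -0.99973926 -0.02231834]
 [-0.99508181  0.00701117 -0.09880811]
 [ 0.09893883  0.02173154 -0.9948562 ]] f 474.01294807492815 283.1797508080129 209.41757838022767 campos [ 0.51188172 -0.00105261  0.9475184 ]
stand(+punch) ((0.521269679069519, 0.18931320309638977), (0.08186390995979309, 0.08052171021699905), 60.6238899230957)
stand top ((0.521282970905304, 0.1895444542169571), (0.08137825131416321, 0.08050604164600372), 60.803409576416016)
head n 125 mean px 183.368 252.488 z 0.14115164875302116 xy [0.51959123 0.18716616 0.14      ]
jig z [-0.00317023  0.00180996  0.02537349  0.03225602]
jig ((0.5205802917480469, -0.26676619052886963), (0.08316100388765335, 0.14994333684444427), 59.48908996582031)
[394 209  36  66  80] [411.275  242.1625] [ 0.53840434 -0.22865487  0.0225    ] [ 0.53836133 -0.22828579  0.024     ]
[430 210  35  24 213] [448.28638498 221.58215962] [ 0.5778835 -0.3013482  0.0225   ] [ 0.57777647 -0.30086125  0.024     ]
[437 232   8   8  47] [440.55319149 235.44680851] [ 0.55107259 -0.28543526  0.0225    ] [ 0.55100904 -0.28497411  0.024     ]
[421 265   6   6  27] [423.40740741 267.18518519] [ 0.49019669 -0.2503719   0.0225    ] [ 0.49023186 -0.2499676   0.024     ]
[399 270  37  24 208] [416.87980769 281.29807692] [ 0.46334327 -0.23700264  0.0225    ] [ 0.46342198 -0.23662003  0.024     ]
side head ray [0.51620342 0.1957534  0.14      ]
```

View pics/crop.png

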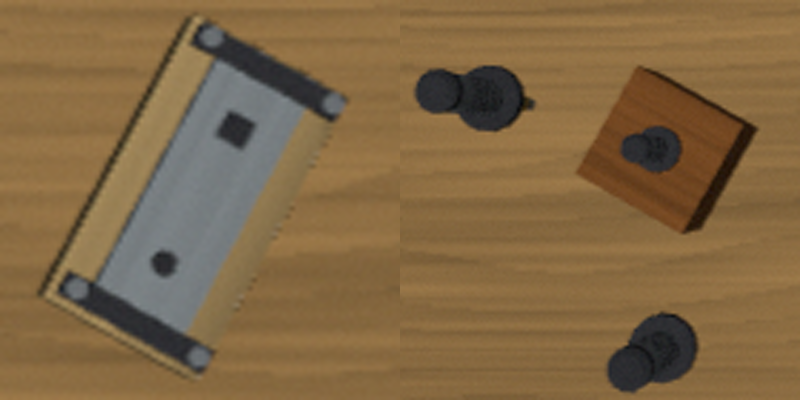

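The crop shows the round recess at the lower left, px (423,267), and the square one at px (441,235). The slim, smallest punch sits in the wooden stand with its head at px (183,252), and both loose ones are clearly bigger. Next I check the big punches' heights for clearance.

```bash
python3 - <<'E'
from h import *
c=dict(np.load('top.npz'));z=c['P'][...,2];v,u=np.indices(z.shape)
for b in ((95,150,215,255),(165,215,300,345)):
    m=(u>b[0])&(u<b[1])&(v>b[2])&(v<b[3])&(z>.05)
    h=np.percentile(z[m],97);t=m&(z>h-.012);print(h,ray(c,u[t].mean(),v[t].mean(),h))
E
python3 -m creep '{"translation":[[0,0,30],[20,-20,50],[50,-50,50],[80,-80,50],[110,-110,50]],"yaw":[-0.1,-0.2,-0.3,-0.4,-0.5],"gripper":[0,0,0,0,0]}' 40
```

```text
0.18143445224197888 [0.55341775 0.29168208 0.18143445]
0.18069345126322375 [0.39838067 0.17981751 0.18069345]
time_s: 0.52
ee_pos: [0.298, 0.4065, 0.2739]
eef_rot: [-3.141, -0.0, 2.287]
force: [0.8, 1.0, 0.9]
grip_width: 0.0938
```

```bash
python3 -m creep '{"translation":[[28,-28,0],[56,-56,0],[84,-82,0],[112,-109,0],[140,-136,0]],"yaw":[-0.09,-0.09,-0.09,-0.09,-0.09],"gripper":[0,0,0,0,0]}' && python3 -m creep '{"translation":[[28,-28,0],[56,-56,0],[70,-70,0],[78,-78,0],[80,-80,0]],"yaw":[0,0,0,0,0],"gripper":[0,0,0,0,0]}'
python3 - <<'E'
from h import *
o,c=snap('wrist','w1.png');print(o['ee_pos'],o['eef_rot'],c['fx'],c['cx'],c['cy']);print(np.round(c['tool_from_camera'],4))
np.savez('w1.npz',p=o['ee_pos'],r=o['eef_rot'],**c)
E
```

```text
time_s: 0.93
ee_pos: [0.439, 0.2689, 0.2738]
eef_rot: [-3.14, -0.0, 2.197]
force: [0.1, 0.6, 0.8]
grip_width: 0.0943
time_s: 1.35
ee_pos: [0.5197, 0.1878, 0.2733]
eef_rot: [-3.139, -0.0, 2.195]
force: [-0.5, 0.4, 0.1]
grip_width: 0.094
[0.51967109 0.18780293 0.27329298] [-3.13947882e+00 -3.86247554e-04  2.19507583e+00] 297.87094649742403 275.6082704736432 206.39499655240564
[[ 1.000e-04 -9.725e-01 -2.330e-01  6.670e-02]
 [ 1.000e+00  4.000e-04 -1.100e-03  8.000e-04]
 [ 1.100e-03 -2.330e-01  9.725e-01 -1.611e-01]
 [ 0.000e+00  0.000e+00  0.000e+00  1.000e+00]]
```

View pics/w1.png

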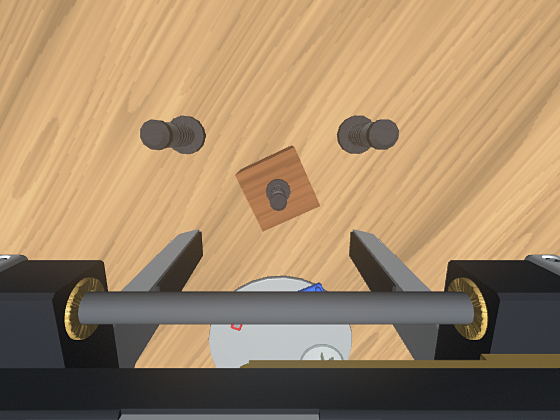

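The wrist view shows the chosen punch between the open jaws, with its head at (278,201) and collar at (278,190). The big ones stand well to the sides.

```bash
cat >> h.py <<'E'
from scipy.spatial.transform import Rotation as Ro
def wray(p,r,c,u,v,z):
    T=np.array(c['tool_from_camera']);R=Ro.from_euler('xyz',r).as_matrix()
    d=R@T[:3,:3]@np.array([(u-c['cx'])/c['fx'],(v-c['cy'])/c['fy'],1]);o=R@T[:3,3]+p
    return o+d*(z-o[2])/d[2]
def wpts(p,r,c):
    T=np.array(c['tool_from_camera']);R=Ro.from_euler('xyz',r).as_matrix()
    d=c['depth'];v,u=np.indices(d.shape)
    P=np.stack([(u-c['cx'])/c['fx']*d,(v-c['cy'])/c['fy']*d,d],-1)
    return (P@T[:3,:3].T+T[:3,3])@R.T+p
E
python3 - <<'E'
from h import *
c=dict(np.load('w1.npz'));p,r=c['p'],c['r'];P=wpts(p,r,c);z=P[...,2];v,u=np.indices(z.shape)
b=(u>230)&(u<325)&(v>140)&(v<235)
def cen(m,zz):
    k=max(cv2.findContours(m.astype(np.uint8),0,1)[0],key=cv2.contourArea)
    q=np.array([wray(p,r,c,a,e,zz)[:2] for a,e in k[:,0]],np.float32);return cv2.minEnclosingCircle(q),cv2.minAreaRect(q)
m=b&(z>.132)&(z<.15);print('head',m.sum(),np.median(z[m]),cen(m,.14)[0])
m=b&(z>.072)&(z<.15);q=P[b&(z>.074)&(z<.08)];print('collar pts',q.mean(0),np.ptp(q,axis=0))
print('stand',cen(b&(z>.06)&(z<.2)&(cv2.cvtColor(c['pixels'],cv2.COLOR_RGB2HSV)[...,1]>60),.07)[1])
E
```

```text
head 238 0.1399229013276675 ((0.5207904577255249, 0.19020728766918182), 0.009219309315085411)
collar pts [0.51854623 0.19338288 0.07867437] [0.02924564 0.02830367 0.00584051]
stand ((0.521372377872467, 0.18945899605751038), (0.08001841604709625, 0.08076190203428268), 60.71605682373047)
```

```bash
python3 -m creep '{"translation":[[1,2,-20],[1,2,-55],[1,2,-90],[1,2,-115],[1,2,-130]],"yaw":[0,0,0,0,0],"gripper":[0,0,0,0,0]}' && python3 -m creep '{"translation":[[0,0,-15],[0,0,-30],[0,0,-38],[0,0,-39],[0,0,-39]],"yaw":[0,0,0,0,0],"gripper":[0,0,0,100,150]}' 40 && python3 -m creep '{"translation":[[0,0,0],[0,0,0],[0,0,0],[0,0,0],[0,0,0]],"yaw":[0,0,0,0,0],"gripper":[255,255,255,255,255]}' 40
```

```text
time_s: 1.82
ee_pos: [0.5181, 0.1917, 0.1405]
eef_rot: [-3.136, -0.002, 2.198]
force: [0.1, -0.6, 0.4]
grip_width: 0.0939
time_s: 2.23
ee_pos: [0.5177, 0.1925, 0.1019]
eef_rot: [-3.136, -0.002, 2.199]
force: [0.1, 0.3, 0.7]
grip_width: 0.0842
time_s: 2.65
ee_pos: [0.5178, 0.1924, 0.1022]
eef_rot: [-3.137, -0.002, 2.199]
force: [0.5, 0.2, -0.2]
grip_width: 0.0506
```

```bash
python3 -m creep '{"translation":[[3,-2.5,1],[3,-2.5,1],[3,-2.5,1],[3,-2.5,1],[3,-2.5,1]],"yaw":[0,0,0,0,0],"gripper":[150,150,150,150,150]}' 40 && python3 -m creep '{"translation":[[0,0,0],[0,0,0],[0,0,0],[0,0,0],[0,0,0]],"yaw":[0,0,0,0,0],"gripper":[200,230,255,255,255]}' 40
```

```text
time_s: 3.07
ee_pos: [0.5208, 0.1899, 0.1031]
eef_rot: [-3.137, -0.002, 2.199]
force: [-0.1, -0.3, 0.1]
grip_width: 0.0386
time_s: 3.48
ee_pos: [0.5208, 0.1899, 0.1031]
eef_rot: [-3.137, -0.002, 2.199]
force: [0.8, 0.4, 0.3]
grip_width: 0.0162
```

```bash
python3 -m creep '{"translation":[[0,0,0],[0,0,0],[0,0,8],[0,0,25],[0,0,50]],"yaw":[0,0,0,0,0],"gripper":[255,255,255,255,255]}' 40 && python3 -m creep '{"translation":[[0,0,25],[0,0,50],[0,0,62],[0,0,65],[0,0,65]],"yaw":[0,0,0,0,0],"gripper":[255,255,255,255,255]}' 40
python3 - <<'E'
from h import *
o,c=snap('side','s2.png');print(o['ee_pos'],o['eef_rot'],o['force'],o['moment']);np.savez('s2.npz',**c)
cv2.imwrite('pics/s2c.png',cv2.resize(c['pixels'][120:350,150:380],(600,600),interpolation=2)[:,:,::-1])
E
```

```text
time_s: 3.9
ee_pos: [0.5198, 0.1896, 0.1523]
eef_rot: [-3.133, -0.003, 2.199]
force: [0.1, 0.6, -2.2]
grip_width: 0.0162
time_s: 4.32
ee_pos: [0.5199, 0.1897, 0.2181]
eef_rot: [-3.134, -0.003, 2.199]
force: [-0.4, 0.3, -2.8]
grip_width: 0.016
[0.51992476 0.18966335 0.21806666] [-3.13429105e+00 -2.57767714e-03  2.19861909e+00] [-0.42441607  0.28806126 -2.75128786] [ 0.00239907  0.02835437 -0.00667899]
```

View pics/s2c.png

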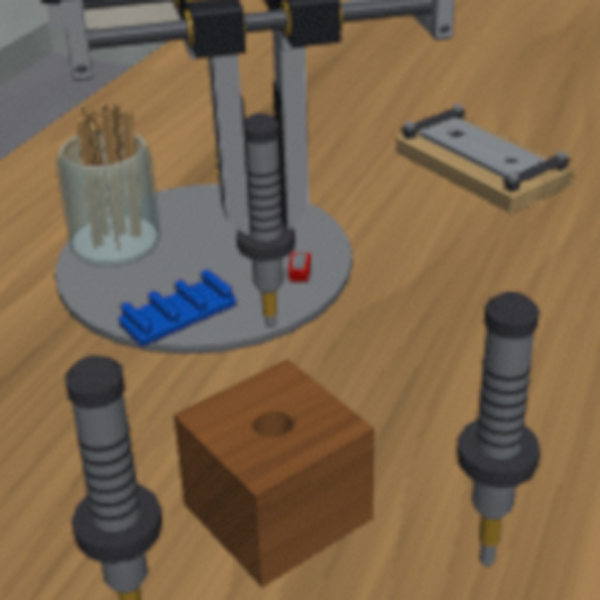

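The punch is held upright in the jaws, with its tip at crop (270,325) and the empty stand hole at (272,424). Nothing else has been disturbed. I carry it to above the jig.

```bash
python3 -m creep '{"translation":[[-2,-20,0],[-4,-55,0],[-6,-92,0],[-9,-130,0],[-11,-168,0]],"yaw":[0,0,0,0,0],"gripper":[255,255,255,255,255]}' 40 && python3 -m creep '{"translation":[[-3,-38,0],[-6,-76,0],[-9,-114,0],[-12,-152,0],[-14,-190,0]],"yaw":[0,0,0,0,0],"gripper":[255,255,255,255,255]}' 40 &&  python3 -m creep '{"translation":[[-2,-35,0],[-4,-60,-5],[-5,-75,-15],[-5,-82,-30],[-5,-82,-40]],"yaw":[0,0,0,0,0],"gripper":[255,255,255,255,255]}' 40
python3 - <<'E'
from h import *
import time
o,c=snap('wrist');print(o['ee_pos'],o['eef_rot'],o['force'],o['joint_vel'].round(2))
np.savez('w3.npz',p=o['ee_pos'],r=o['eef_rot'],**c)
o,s=snap('side');np.savez('s3.npz',**s)
A=cv2.resize(c['pixels'][120:320,180:380],(400,400),interpolation=2)
B=cv2.resize(s['pixels'][80:210,270:400],(400,400),interpolation=2)
cv2.imwrite('pics/ws3.png',np.hstack([A,B])[:,:,::-1])
E
```

```text
time_s: 4.78
ee_pos: [0.5076, 0.0201, 0.2155]
eef_rot: [-3.131, -0.005, 2.199]
force: [0.8, 0.5, -1.5]
grip_width: 0.0161
time_s: 5.2
ee_pos: [0.4925, -0.1715, 0.2142]
eef_rot: [-3.13, -0.007, 2.199]
force: [0.9, 0.8, -2.1]
grip_width: 0.0163
time_s: 5.62
ee_pos: [0.4867, -0.254, 0.1714]
eef_rot: [-3.128, -0.009, 2.198]
force: [0.3, -0.3, -2.6]
grip_width: 0.016
[ 0.48669521 -0.25400669  0.17136569] [-3.12848846 -0.00929917  2.197726  ] [ 0.30053433 -0.31822192 -2.63864717] [ 0.04  0.1   0.14  0.01 -0.24  0.02]
```

View pics/ws3.png

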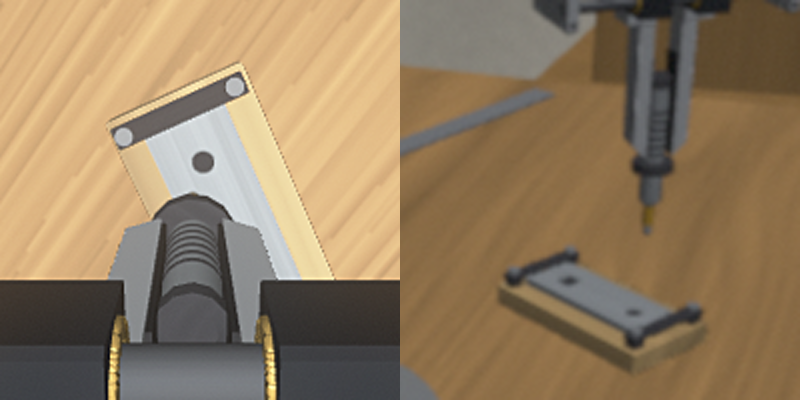

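The left panel (wrist) shows the round recess at crop (203,161), just ahead of the held punch's collar. The right panel (side) shows the tip at crop (247,232), above the round recess at crop (234,312).

```bash
cat >> h.py <<'E'
def proj(c,X):
    y=np.array(c['R'])@X+c['t'];return np.array([c['fx']*y[0]/y[2]+c['cx'],c['fy']*y[1]/y[2]+c['cy']])
Rg=Ro.from_euler('xyz',[-3.137,-.002,2.199]).as_matrix()
def punch(p,r,zz,ax='grip'):
    "world point at punch z=zz"
    R=Ro.from_euler('xyz',r).as_matrix()
    a=R@Rg.T@np.array([0,0,1.]) if ax=='grip' else -R[:,2]
    return p+a*(zz-.0881)
E
python3 - <<'E'
from h import *
c=dict(np.load('w3.npz'));s=dict(np.load('s3.npz'));p,r=c['p'],c['r']
g=cv2.cvtColor(c['pixels'],cv2.COLOR_RGB2GRAY);m=(g<115).astype(np.uint8);m[:190]=0;m[213:]=0;m[:,:268]=0;m[:,296:]=0
n,l,st,ce=cv2.connectedComponentsWithStats(m);i=1+np.argmax(st[1:,4]);print(st[i],ce[i],'spot wrist',wray(p,r,c,*ce[i],.023))
gs=cv2.cvtColor(s['pixels'],cv2.COLOR_RGB2GRAY)
for ax in('grip','tool'):
  print(ax,'tip0',punch(p,r,0,ax),'collar',punch(p,r,.059,ax))
  for q in (.005,.059,.12): print(q,proj(s,punch(p,r,q,ax)))
for S in ([.4902,-.2502,.023],):print('recess proj side',proj(s,np.array(S)))
T=np.array(c['tool_from_camera'])
def wproj(X):
    R=Ro.from_euler('xyz',r).as_matrix();y=T[:3,:3].T@(R.T@(X-p)-T[:3,3]);return y[:2]/y[2]*c['fx']+[c['cx'],c['cy']]
print('wrist recess from top',wproj(np.array([.4902,-.2502,.023])))
for ax in('grip','tool'): print([wproj(punch(p,r,q,ax)).round(1) for q in (.055,.063,.125)])
P=wpts(p,r,c);v,u=np.indices(g.shape)
b=(u>250)&(u<300)&(v>210)&(v<300)&(P[...,2]>.10)
q=(P[b]-p)@Ro.from_euler('xyz',r).as_matrix()  # tool frame
for lo in (.02,-.0,-.02,-.036,-.041):
    k=(abs(q[:,2]-lo)<.004)&(abs(q[:,1])<.012);print(lo,k.sum(),q[k].mean(0).round(4) if k.any() else '', np.ptp(q[k,1]) if k.any() else '')
E
```

```text
[277 196  10  10  81] [281.25925926 200.61728395] spot wrist [ 0.49015974 -0.25110714  0.023     ]
grip tip0 [ 0.48571071 -0.25392586  0.08327123] collar [ 0.48637002 -0.25397999  0.14226752]
0.005 [349.29507727 155.1515358 ]
0.059 [351.16285611 132.27539567]
0.12 [353.42047064 104.6246346 ]
tool tip0 [ 0.48527972 -0.25402057  0.08327707] collar [ 0.48622766 -0.25401127  0.14226945]
0.005 [349.482782   155.16012161]
0.059 [351.23071535 132.27790587]
0.12 [353.34325737 104.6225937 ]
recess proj side [344.63272047 181.31232813]
wrist recess from top [281.79390986 199.9638841 ]
[array([275. , 235.1]), array([274.9, 239.1]), array([273.8, 284.9])]
[array([274.8, 235. ]), array([274.7, 239. ]), array([274.2, 285. ])]
0.02 215 [0.0073 0.0002 0.0215] 0.023019312148656372
-0.0 185 [ 0.0068 -0.0001 -0.    ] 0.023810057283598425
-0.02 299 [ 0.0066  0.0001 -0.0198] 0.023946566016141348
-0.036 1004 [ 0.0035  0.0005 -0.0365] 0.02238170551844195
-0.041 592 [ 0.0029  0.0003 -0.0386] 0.021574575201555434
```

```bash
python3 -m creep '{"translation":[[4.7,3.3,-8],[4.7,3.3,-20],[4.7,3.3,-30],[4.7,3.3,-35],[4.7,3.3,-35]],"yaw":[0,0,0,0,0],"gripper":[255,255,255,255,255]}' 50
python3 - <<'E'
from h import *
o=ctrl.get_obs();print(o['force'],punch(o['ee_pos'],o['eef_rot'],0),punch(o['ee_pos'],o['eef_rot'],.005,'tool'),o['eef_rot'])
E
```

```text
time_s: 6.13
ee_pos: [0.491, -0.2485, 0.1349]
eef_rot: [-3.127, -0.013, 2.2]
force: [0.2, -0.3, -2.4]
grip_width: 0.016
[ 0.22656581 -0.30108629 -2.39217075] [ 0.48967492 -0.24817986  0.04679242] [ 0.48934144 -0.24828547  0.05179855] [-3.12703519 -0.01306822  2.19977617]
```

```bash
python3 -m creep '{"translation":[[0.6,-2.4,-5],[0.6,-2.4,-12],[0.6,-2.4,-16],[0.6,-2.4,-16],[0.6,-2.4,-16]],"yaw":[0,0,0,0,0],"gripper":[255,255,255,255,255]}' 50
python3 - <<'E'
from h import *
o=ctrl.get_obs();print(o['force'],punch(o['ee_pos'],o['eef_rot'],0),punch(o['ee_pos'],o['eef_rot'],.005,'tool'),o['eef_rot'])
o,s=snap('side');np.savez('s4.npz',**s)
cv2.imwrite('pics/s4.png',cv2.resize(s['pixels'][140:210,300:380],(800,700),interpolation=2)[:600,:,::-1])
E
```

```text
time_s: 6.55
ee_pos: [0.4915, -0.2509, 0.1187]
eef_rot: [-3.127, -0.013, 2.2]
force: [-0.6, 1.1, -2.6]
grip_width: 0.0158
[-0.6414609   1.14288163 -2.55999586] [ 0.49017208 -0.25057096  0.03063769] [ 0.48984006 -0.25067751  0.0356439 ] [-3.12691261 -0.0134005   2.1996268 ]
```

View pics/s4.png

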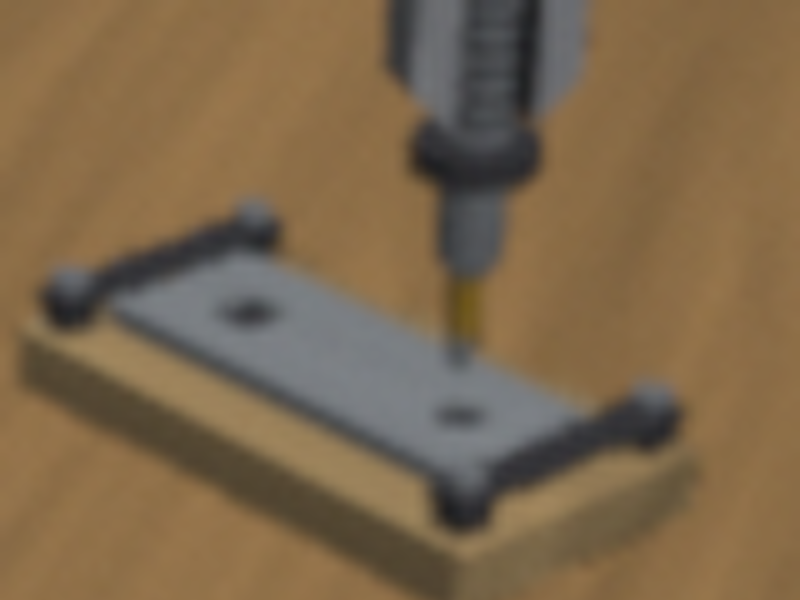

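The tip at crop (460,365) hangs directly over the round recess at (461,415), about 11 mm above it. I go down in small steps while watching the force.

```bash
python3 -m creep '{"translation":[[0,0,-3],[0,0,-6],[0,0,-8],[0,0,-8]],"yaw":[0,0,0,0],"gripper":[255,255,255,255]}' 50; for i in 1; do python3 -m creep '{"translation":[[0,0,-1],[0,0,-2],[0,0,-2]],"yaw":[0,0,0],"gripper":[255,255,255]}' 50; done;  python3 -m creep '{"translation":[[0,0,-1],[0,0,-1],[0,0,-1]],"yaw":[0,0,0],"gripper":[255,255,255]}' 50
```

```text
time_s: 6.93
ee_pos: [0.4914, -0.2508, 0.1105]
eef_rot: [-3.127, -0.014, 2.2]
force: [-0.4, 1.0, -2.7]
grip_width: 0.0158
time_s: 7.18
ee_pos: [0.4913, -0.2508, 0.1083]
eef_rot: [-3.127, -0.014, 2.2]
force: [-0.5, 0.1, -1.9]
grip_width: 0.0159
time_s: 7.43
ee_pos: [0.4914, -0.2507, 0.1073]
eef_rot: [-3.127, -0.014, 2.2]
force: [0.3, -0.6, -1.9]
grip_width: 0.016
```

```bash
python3 -m creep '{"translation":[[0,0,-1],[0,0,-1],[0,0,-1]],"yaw":[0,0,0],"gripper":[255,255,255]}' 50;python3 -m creep '{"translation":[[0,0,-1],[0,0,-1],[0,0,-1]],"yaw":[0,0,0],"gripper":[255,255,255]}' 50
```

```text
time_s: 7.68
ee_pos: [0.4913, -0.2507, 0.1062]
eef_rot: [-3.127, -0.014, 2.2]
force: [-0.2, -0.1, -2.4]
grip_width: 0.0159
time_s: 7.93
ee_pos: [0.4913, -0.2508, 0.1052]
eef_rot: [-3.127, -0.014, 2.2]
force: [0.7, 0.8, -2.5]
grip_width: 0.016
```

```bash
python3 -m creep '{"translation":[[0,0,-1],[0,0,-1],[0,0,-1]],"yaw":[0,0,0],"gripper":[255,255,255]}' 50;python3 -m creep '{"translation":[[0,0,-1],[0,0,-1],[0,0,-1]],"yaw":[0,0,0],"gripper":[255,255,255]}' 50
```

```text
time_s: 8.18
ee_pos: [0.4913, -0.2507, 0.1041]
eef_rot: [-3.127, -0.014, 2.2]
force: [-0.6, -0.2, -2.7]
grip_width: 0.0156
time_s: 8.43
ee_pos: [0.4913, -0.2507, 0.1032]
eef_rot: [-3.127, -0.014, 2.2]
force: [0.8, 0.2, -1.1]
grip_width: 0.0157
```

```bash
python3 -m creep '{"translation":[[0,0,-1],[0,0,-1],[0,0,-1]],"yaw":[0,0,0],"gripper":[255,255,255]}' 50;python3 -m creep '{"translation":[[0,0,-1],[0,0,-1],[0,0,-1]],"yaw":[0,0,0],"gripper":[255,255,255]}' 50
```

```text
time_s: 8.68
ee_pos: [0.4915, -0.2508, 0.1025]
eef_rot: [-3.127, -0.013, 2.2]
force: [-0.2, -0.3, 1.9]
grip_width: 0.0159
time_s: 8.93
ee_pos: [0.4916, -0.2509, 0.1017]
eef_rot: [-3.127, -0.013, 2.2]
force: [-0.8, -0.4, 3.8]
grip_width: 0.0158
```

```bash
python3 -m creep '{"translation":[[0,0,-1],[0,0,-1],[0,0,-1]],"yaw":[0,0,0],"gripper":[255,255,255]}' 50;python3 -m creep '{"translation":[[0,0,-1],[0,0,-1],[0,0,-1]],"yaw":[0,0,0],"gripper":[255,255,255]}' 50
```

```text
time_s: 9.18
ee_pos: [0.4918, -0.2511, 0.101]
eef_rot: [-3.127, -0.012, 2.2]
force: [-1.0, -0.2, 5.7]
grip_width: 0.0159
time_s: 9.43
ee_pos: [0.492, -0.2512, 0.1003]
eef_rot: [-3.127, -0.012, 2.2]
force: [-0.8, -0.9, 7.2]
grip_width: 0.0155
```

```bash
python3 -m creep '{"translation":[[0,0,-0.7],[0,0,-0.7],[0,0,-0.7]],"yaw":[0,0,0],"gripper":[255,255,255]}' 50
```

```text
time_s: 9.68
ee_pos: [0.4921, -0.2514, 0.1]
eef_rot: [-3.128, -0.011, 2.2]
force: [0.2, -0.3, 6.6]
grip_width: 0.0161
```

```bash
python3 -m creep '{"translation":[[-0.3,0.3,-0.8],[-0.3,0.3,-0.8],[-0.3,0.3,-0.8]],"yaw":[0,0,0],"gripper":[255,255,255]}' 50
```

```text
time_s: 9.93
ee_pos: [0.4919, -0.2513, 0.0995]
eef_rot: [-3.128, -0.01, 2.2]
force: [-0.1, -0.9, 6.7]
grip_width: 0.0159
```

```bash
python3 -m creep '{"translation":[[-0.3,0.3,-0.8],[-0.3,0.3,-0.8],[-0.3,0.3,-0.8]],"yaw":[0,0,0],"gripper":[255,255,255]}' 50
```

```text
time_s: 10.18
ee_pos: [0.4917, -0.2511, 0.0989]
eef_rot: [-3.128, -0.01, 2.2]
force: [-0.1, -0.6, 3.4]
grip_width: 0.016
```

```bash
python3 -m creep '{"translation":[[-0.3,0.3,-0.6],[-0.3,0.3,-0.6],[-0.3,0.3,-0.6]],"yaw":[0,0,0],"gripper":[255,255,255]}' 50
```

```text
time_s: 10.43
ee_pos: [0.4912, -0.2506, 0.0979]
eef_rot: [-3.128, -0.011, 2.2]
force: [-0.0, -0.1, 0.7]
grip_width: 0.0159
```

```bash
python3 -m creep '{"translation":[[0,0,-0.4],[0,0,-0.4],[0,0,-0.4]],"yaw":[0,0,0],"gripper":[255,255,255]}' 50
```

```text
time_s: 10.68
ee_pos: [0.4909, -0.2504, 0.097]
eef_rot: [-3.127, -0.012, 2.2]
force: [-0.3, -0.2, -2.3]
grip_width: 0.0162
```

The force has dropped to the free-air level, so the spring has snapped. I lift off straight up.

```bash
python3 -m creep '{"translation":[[0,0,3],[0,0,10],[0,0,25],[0,0,45],[0,0,65]],"yaw":[0,0,0,0,0],"gripper":[255,255,255,255,255]}' 50;python3 -m creep '{"translation":[[0,0,20],[0,0,40],[0,0,52],[0,0,55],[0,0,55]],"yaw":[0,0,0,0,0],"gripper":[255,255,255,255,255]}' 50
python3 - <<'E'
from h import *
o,s=snap('side');np.savez('s5.npz',p=o['ee_pos'],r=o['eef_rot'],**s);print(o['ee_pos'],o['eef_rot'],o['force'])
u,v=proj(s,punch(o['ee_pos'],o['eef_rot'],.02)).astype(int);print(u,v)
cv2.imwrite('pics/s5.png',cv2.resize(s['pixels'][v-40:v+60,u-50:u+50],(600,600),interpolation=2)[:,:,::-1])
E
```

```text
time_s: 11.1
ee_pos: [0.4907, -0.2503, 0.1631]
eef_rot: [-3.127, -0.012, 2.2]
force: [-0.8, 0.0, -1.7]
grip_width: 0.0155
time_s: 11.52
ee_pos: [0.4909, -0.2504, 0.2191]
eef_rot: [-3.128, -0.011, 2.2]
force: [0.0, 0.3, -3.1]
grip_width: 0.0161
[ 0.49089403 -0.25038746  0.21905376] [-3.12765293 -0.01069647  2.19965459] [ 0.01328642  0.25874009 -3.09798958]
349 128
```

View pics/s5.png

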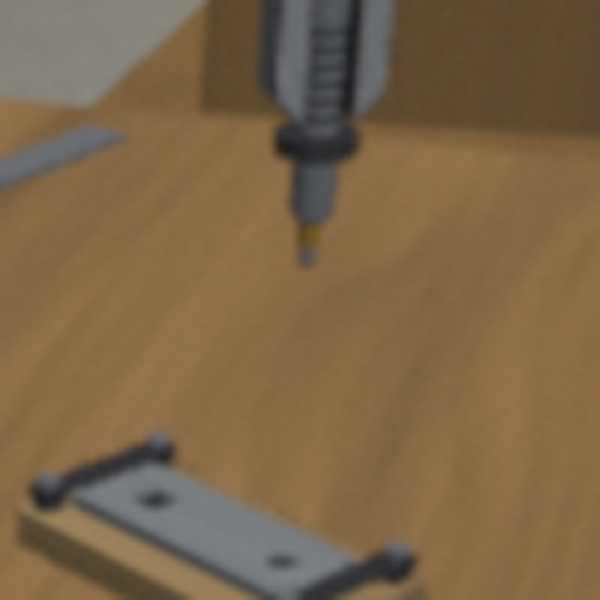

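The brass nose at crop (309,235) is now clearly shorter and stays drawn in, so it has snapped. The blank is undisturbed. I carry the punch back.

```bash
python3 -m creep '{"translation":[[2,20,0],[4,55,0],[6,92,0],[9,130,0],[11,168,0]],"yaw":[0,0,0,0,0],"gripper":[255,255,255,255,255]}' 50 && python3 -m creep '{"translation":[[3,38,0],[6,76,0],[9,114,0],[12,152,0],[14,190,0]],"yaw":[0,0,0,0,0],"gripper":[255,255,255,255,255]}' 50 && python3 -m creep '{"translation":[[2,35,0],[4,60,0],[5,72,0],[5,79,0],[5,79,0]],"yaw":[0,0,0,0,0],"gripper":[255,255,255,255,255]}' 50
python3 - <<'E'
from h import *
o=ctrl.get_obs();p,r=o['ee_pos'],o['eef_rot'];print(r,p,'low',punch(p,r,.012),punch(p,r,.012,'tool'),'collar',punch(p,r,.055))
E
```

```text
time_s: 11.98
ee_pos: [0.501, -0.0805, 0.2167]
eef_rot: [-3.126, -0.014, 2.199]
force: [1.3, 0.3, -1.9]
grip_width: 0.0158
time_s: 12.4
ee_pos: [0.5144, 0.1113, 0.2156]
eef_rot: [-3.124, -0.015, 2.199]
force: [1.2, -0.1, -1.7]
grip_width: 0.0159
time_s: 12.82
ee_pos: [0.5191, 0.1907, 0.2148]
eef_rot: [-3.123, -0.015, 2.2]
force: [-0.1, -0.1, -1.8]
grip_width: 0.016
[-3.1230042  -0.01492199  2.19994153] [0.51914927 0.19067041 0.21483441] low [0.51770956 0.19083865 0.13874822] [0.51733751 0.19075599 0.13875603] collar [0.51852306 0.19074358 0.18174042]
```

```bash
python3 -m creep '{"translation":[[3.2,-1.3,-10],[3.2,-1.3,-25],[3.2,-1.3,-40],[3.2,-1.3,-48],[3.2,-1.3,-48]],"yaw":[0,0,0,0,0],"gripper":[255,255,255,255,255]}' 50
python3 - <<'E'
from h import *
o,s=snap('side');p,r=o['ee_pos'],o['eef_rot'];print(r,p,'low',punch(p,r,.012),punch(p,r,.012,'tool'),'barrel',punch(p,r,.045),'mouth px',proj(s,np.array([.5213,.1895,.07])),'stand centre px')
cv2.imwrite('pics/s6.png',cv2.resize(s['pixels'][200:350,190:320],(520,600),interpolation=2)[:,:,::-1])
E
```

```text
time_s: 13.23
ee_pos: [0.5218, 0.1879, 0.1646]
eef_rot: [-3.12, -0.016, 2.198]
force: [0.1, -0.4, -2.1]
grip_width: 0.0159
[-3.11963677 -0.01602897  2.19833443] [0.52179601 0.18791033 0.16456306] low [0.52009975 0.18799856 0.08848201] [0.5197276  0.18791649 0.08849117] barrel [0.52083532 0.1879603  0.12147379] mouth px [253.43295475 280.75374592] stand centre px
```

View pics/s6.png

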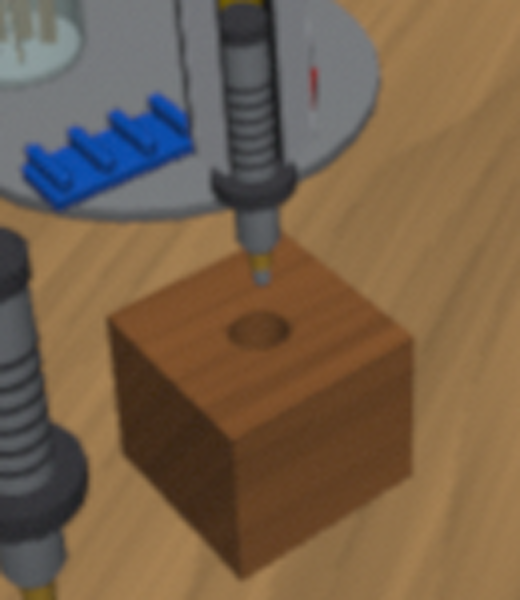

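The tip at crop (262,283) is above the hole at (259,330), less than a millimetre or two off. I correct and go down.

```bash
python3 -m creep '{"translation":[[0.8,1.6,-5],[0.8,1.6,-15],[0.8,1.6,-24],[0.8,1.6,-28],[0.8,1.6,-28]],"yaw":[0,0,0,0,0],"gripper":[255,255,255,255,255]}' 50
python3 - <<'E'
from h import *
o=ctrl.get_obs();p,r=o['ee_pos'],o['eef_rot'];print(r,p,'low',punch(p,r,.03),punch(p,r,.03,'tool'),'barrel',punch(p,r,.045),'collar',punch(p,r,.055))
E
```

```text
time_s: 13.7
ee_pos: [0.5225, 0.1897, 0.1367]
eef_rot: [-3.119, -0.016, 2.199]
force: [-0.2, -0.2, -1.7]
grip_width: 0.0156
[-3.11945068 -0.01607796  2.19869552] [0.52254775 0.18974003 0.13665758] low [0.52124227 0.18980288 0.07857228] [0.52095817 0.18974011 0.07857932] barrel [0.52157932 0.18978665 0.09356848] collar [0.52180401 0.18977584 0.10356595]
```

```bash
python3 -m creep '{"translation":[[-0.2,-0.2,-8],[-0.2,-0.2,-18],[-0.2,-0.2,-26],[-0.2,-0.2,-30],[-0.2,-0.2,-30]],"yaw":[0,0,0,0,0],"gripper":[255,255,255,255,255]}' 50
python3 -m creep '{"translation":[[0,0,-1],[0,0,-1.5],[0,0,-1.5]],"yaw":[0,0,0],"gripper":[255,255,255]}' 50
python3 -m creep '{"translation":[[0,0,-1],[0,0,-1],[0,0,-1]],"yaw":[0,0,0],"gripper":[255,255,255]}' 50
```

```text
time_s: 14.12
ee_pos: [0.5219, 0.1894, 0.1053]
eef_rot: [-3.118, -0.017, 2.199]
force: [0.3, 0.2, -2.2]
grip_width: 0.0158
time_s: 14.37
ee_pos: [0.5219, 0.1894, 0.104]
eef_rot: [-3.118, -0.017, 2.199]
force: [0.4, 0.3, -1.6]
grip_width: 0.0156
time_s: 14.62
ee_pos: [0.5221, 0.1895, 0.1034]
eef_rot: [-3.119, -0.016, 2.199]
force: [-0.2, -0.3, 1.3]
grip_width: 0.0159
```

Collar contact is felt at z = 0.1034, matching the pick height. I release gently, let the punch settle and rise.

```bash
python3 -m creep '{"translation":[[0,0,0],[0,0,0],[0,0,0],[0,0,0],[0,0,0]],"yaw":[0,0,0,0,0],"gripper":[195,180,165,150,130]}' 5; python3 -m creep '{"translation":[[0,0,0],[0,0,0],[0,0,0],[0,0,0],[0,0,0]],"yaw":[0,0,0,0,0],"gripper":[0,0,0,0,0]}'; python3 -m creep '{"translation":[[0,0,0],[0,0,0],[0,0,0],[0,0,0],[0,0,0]],"yaw":[0,0,0,0,0],"gripper":[0,0,0,0,0]}'
```

```text
time_s: 15.03
ee_pos: [0.5221, 0.1895, 0.1034]
eef_rot: [-3.119, -0.016, 2.199]
force: [-0.6, 0.0, 0.5]
grip_width: 0.0423
time_s: 15.45
ee_pos: [0.5221, 0.1895, 0.1034]
eef_rot: [-3.119, -0.016, 2.199]
force: [-0.3, 0.2, 0.7]
grip_width: 0.0754
time_s: 15.87
ee_pos: [0.5221, 0.1895, 0.1034]
eef_rot: [-3.119, -0.016, 2.199]
force: [-0.2, -0.1, 1.1]
grip_width: 0.0941
```

```bash
python3 -m creep '{"translation":[[0,0,10],[0,0,30],[0,0,55],[0,0,85],[0,0,115]],"yaw":[0,0,0,0,0],"gripper":[0,0,0,0,0]}'; python3 -m creep '{"translation":[[0,0,30],[0,0,50],[-20,20,55],[-50,50,55],[-80,80,55]],"yaw":[0,0,0,0,0],"gripper":[0,0,0,0,0]}';python3 -m creep '{"translation":[[-20,20,0],[-40,40,0],[-50,50,0],[-50,50,0],[-50,50,0]],"yaw":[0,0,0,0,0],"gripper":[0,0,0,0,0]}'
python3 - <<'E'
from h import *
o,c=snap('top');o,s=snap('side')
P=pts(c);z=P[...,2];v,u=np.indices(z.shape);b=(u>150)&(u<235)&(v>210)&(v<295)
m=b&(z>.125)&(z<.16);print('head',m.sum(),np.median(z[m]) if m.any() else 0,ray(c,u[m].mean(),v[m].mean(),.14) if m.any() else '')
cv2.imwrite('pics/end.png',np.hstack([cv2.resize(c['pixels'][80:345,90:355],(400,400)),cv2.resize(s['pixels'][150:350,150:350],(400,400))])[:,:,::-1])
E
```

```text
time_s: 16.28
ee_pos: [0.5218, 0.1894, 0.2203]
eef_rot: [-3.118, -0.016, 2.199]
force: [0.4, -0.1, 0.6]
grip_width: 0.0937
time_s: 16.7
ee_pos: [0.4421, 0.2687, 0.2765]
eef_rot: [-3.12, -0.016, 2.197]
force: [0.9, 1.3, -0.3]
grip_width: 0.0939
time_s: 17.12
ee_pos: [0.3919, 0.3188, 0.2772]
eef_rot: [-3.121, -0.016, 2.198]
force: [-0.3, -0.7, 0.5]
grip_width: 0.094
head 92 0.140503369757716 [0.52134956 0.18842119 0.14      ]
```

View pics/end.png

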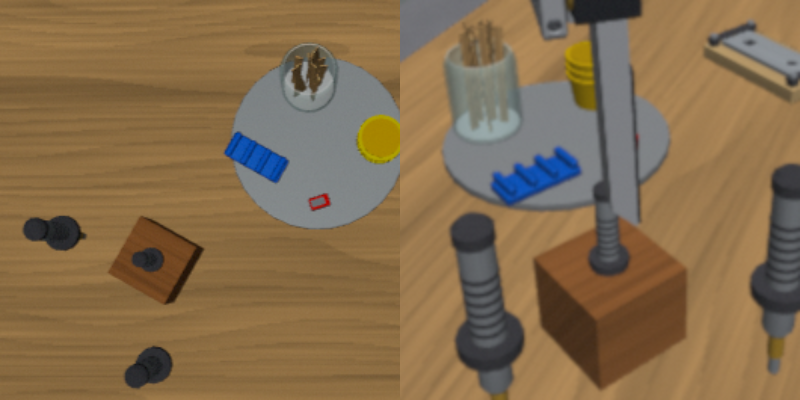

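The punch stands upright in the stand, seated on its collar, with the head at z = 0.1405 against 0.140 expected. Everything else is in place and the gripper is clear.

```bash
python3 -c "from station import ctrl;print(ctrl.hand_in())"
```

```text
the job is handed in; nothing more can be done
None
```

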